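Load and lock a thread spool on the bent thread stand

TASK

Load the red thread spool onto the thread stand: pull the yellow locking knob all the way out, slip the spool over the free end of the bent rod and ease it round the bend, without forcing it, until it sits against the black stop at the post. Then push the yellow knob fully home so that its pin locks the spool in, let go, and leave everything else on the bench where it is.

Things in the scene. Friction and masses are not known exactly. Their poses are not given: they have to be found in the camera images.
- red_spool_center (a point): Centre of the red thread spool (loose, about 60 g): a red cylinder with black end rims, 32 mm in diameter all along and 32 mm long, with a 14 mm through hole along its axis. Its x axis is the spool's axis; the two ends are alike. It starts lying on the tray's rails, axis along the tray, its centre 40 mm above the bench.
- tray: Fixed wooden spool tray, 205 mm long along its x and 34 mm wide; origin at the centre of its underside. Two 4 mm wide rails (tops 26 mm above the bench, centre lines 10 mm either side of the tray's middle line) carry three spools (red, blue, green, in any order) lying end to end, 62 mm apart between centres. The bench beside the tray is free.
- stand: Fixed thread stand; origin at the underside of its 105 x 130 x 12 mm base, below the post; z up. A 16 mm thick post at the origin holds one end of a level brass rod, 7 mm in diameter, axis 100 mm above the bench; the other end is free. A black stop disc on the rod ends at y = 16 mm in the stand's frame; the locking pin crosses at y = 57 mm. Nothing of the stand is over 115 mm high.
- rod_seat (a point): Where the spool's centre belongs when it sits against the stop: on the rod's axis, 32 mm from the post's axis along the stand's y. Left hanging, the spool's centre is 3.5 mm lower.
- bend_start (a point): Rod axis where the straight inner part, which runs from the post along the stand's +y, meets the bend: stand frame x 0, y 80 mm. From here the rod bends level through 70 degrees toward the stand's -x on a 55 mm radius (arc centre x = -55, y = 80 mm).
- bend_end (a point): Rod axis where the bend meets the straight outer part, which runs on 70 mm in the bend's end direction to the free tip.
- rod_tip (a point): Centre of the rod's round free end (radius 3.5 mm), 70 mm from bend_end, 100 mm above the bench.
- lock_knob (a joint): Travel of the locking knob along the stand's +x: 0 m = fully home (its 8 mm pin stands across the spool's way, tip 4.5 mm from the rod's axis), 0.038 m = fully out (pin tip 42 mm from the rod's axis, way clear). It starts at or nearly home, moves stiffly (about 4 N of friction) and stays where it is left.
- knob_grip (a point): Centre of the yellow knob, which moves with it: a disc 28 mm in diameter and 16 mm long along the stand's x (its pull direction is +x), axis 100 mm above the bench. Between it and the knob's guide block (20 mm wide, ending 66 mm from the rod's axis) there is 11 mm when home; free air above, below and on both sides in y.
- blue_spool_center (a point): Centre of the blue spool, same size as the red one; leave it.
- green_spool_center (a point): Centre of the green spool, same size as the red one; leave it.
- dye_jar: Small brown jar, 36 mm in diameter, 48 mm tall, on the bench in the hollow of the bent rod; origin under its base; leave it.
- ink_jar: Small green jar, 36 mm in diameter, 48 mm tall; origin under its base; leave it.
- wax_tin: Flat metal tin, 56 mm in diameter, 22 mm tall; origin under its base; leave it.
- glue_bottle: White bottle with a yellow cap, 40 mm in diameter, 120 mm tall, standing near the outside of the rod's bend; origin under its base; leave it.
- mallet_grip (a point): Handle of a small hammer lying on the bench at the back; leave it.
- awl_grip (a point): Handle of an awl lying on the bench at the right; leave it.
- red_spool: The red spool itself; origin at its centre, x along its hole (same point as red_spool_center).
Not all that is in view belongs to the job. Of the things that look like the red_spool, the middle-sized one is meant.

How it is judged:
By the outcome, as a careful person would: the job done as asked, in the order asked, and still so for the second after the job is handed in, with the robot touching nothing.
It also fails if it takes over 70 s, if anything falls off the work surface, if the arm or the gripper's body presses on something with over 40 N, if the wrist force passes 120 N, or if a joint passes its speed limit or range.

ROBOT

A 6-joint arm with a two-finger parallel gripper is mounted at the origin on the work surface. World frame = base frame: x ahead of the robot, y to its left, z up, the work surface at z = 0. Lengths are in mm, angles in rad, forces in N, time in s.
With the tool pointing down it reaches from about 350 to 975 mm from the base axis. Payload 7.1 kg.
Tool frame: the origin (TCP) lies at the very end of the fingers, on their centre line; the grasp point (between the pads) lies 19 mm behind it; z points along the fingers, y is the line along which they close (so a half turn about z gives the same grasp; the last joint's range is limited). The gripper opens to 88 mm and grips with 3 to 60 N. Pads are 20 mm wide; open, the fingers measure 115 mm over their backs; the gripper's body (75 mm by 178 mm) begins 61 mm behind the grasp point.
Start: joints at [-1.192, 0.423, 1.63, -0, 1.089, -0.019], TCP at [242.135, -576.173, 201.775] pointing down, gripper open.
Joint ranges: [-3, 3], [-0.9, 2.11], [0.09, 2.58], [-1.31, 4.45], [0.11, 2.69], [-2.54, 2.54]. Speed limits (rad/s): [2.39, 2.39, 3.01, 3.14, 3.14, 3.14].

INTERFACE

Orientations are given as [roll, pitch, yaw] about the fixed x, y, z axes, in that order (R = Rz(yaw) Ry(pitch) Rx(roll)).
In Python, from workcell import arm, viewer, hand_in gives the robot as it stands. The module is installed in compiled form; this text tells all that it offers.
- The arm moves only by the tool drive_tool, never from a script. Its argument "series" is a list of rows, each a list of 4 numbers: the shift along the world's x, y, z in mm, then the turn about the world's z in rad. A call has exactly 5 rows; each row shifts and turns the commanded pose from where the row before left it; what a row does not reach is not made up. A row lasts 1/10 s, in which the tool goes at most 50 mm and 8.59 degrees, less where a joint would pass 70% of its speed; a pose out of reach is approached as far as the arm can. A call with a gripper value outside its range is refused whole. "gripper" is the closure in counts, from 0 (fully open) to 255 (shut), set as the call begins (left out, the last holds). The fingers move at their own pace and stop on an object; "squeeze" is the grip in N (left out, the last holds). Time passes only in rows, so rows that do not move let the fingers close, or fill a call up. It gives the time, the measured TCP pose, the force, the opening and the grip force at its end, in the units of the state.
- arm.sense(): the state, without advancing time (a new reading comes with each control period).
- viewer.get_image(name): name is "scene" or "top" or "wrist"; returns a dict with "color" (384x512x3 uint8, blue, green, red), "range_z" (384x512 float32, mm along the optical axis (not along the pixel's ray), 0 where there is no reading), "fx", "fy", "cx", "cy" (pixels), "xyz" and "orientation" of the camera in the world. Camera axes: x right, y down, z forward; pixel columns grow to the right and rows downward; lengths in mm; the calibration is good to about 2 mm. A picture is of the moment at which its call begins.
- hand_in(): hands the job in; it is judged then, once.
The state is a dict: "time": time; "qpos": joint angles; "dq": joint speeds; "tau": joint torques, N m; "ee_pos": TCP position; "eef_rot": TCP orientation; "force": force on the tool from outside, world axes, zero at the start; "torque": the same for the moment, N m; "gripper_width": finger opening in mm; "finger_force": force on a finger pad.
Only numpy, scipy, OpenCV 4.12 (cv2) and the standard library are available. Lean on these libraries where they do the work, as an engineer would, in place of code of your own. Each camera call takes 0.05 s, during which the arm holds its last target. There are 200 camera calls.

## Working session

There is one attempt and no reset: what is moved stays moved. The work goes in short steps, Python scripts to look and compute and a tool call to move; the robot and the scene stay as the last step left them, time stands still between calls to the robot, and variables do not carry over. Pictures are saved under pics/ and viewed, at most 10 in all, crops included, and the job is handed in when it is done.

Besides the shell and the picture viewer there is one more tool, called after "Request:" as name([rows], argument=value, ...), one row to a line, values as JSON. drive_tool: Moves the arm, as the interface text tells. Its arguments: {"type":"object","properties":{"series":{"type":"array","items":{"type":"array","items":{"type":"number"}}},"gripper":{"type":"number"},"squeeze":{"type":"number"}},"required":["series"]}

```bash
mkdir -p pics; cat > h.py <<'E'
import numpy as np, cv2
from workcell import arm, viewer, hand_in
from scipy.spatial.transform import Rotation as R
def get(n):
    d=viewer.get_image(n); d['R']=R.from_euler('xyz',d['orientation']).as_matrix(); d['t']=np.array(d['xyz']); return d
def pts(d):
    z=d['range_z']; v,u=np.indices(z.shape)
    c=np.stack([(u-d['cx'])/d['fx']*z,(v-d['cy'])/d['fy']*z,z],-1)
    return c@d['R'].T+d['t']
def ray(d,u,v,h):
    r=d['R']@np.array([(u-d['cx'])/d['fx'],(v-d['cy'])/d['fy'],1]); return d['t']+r*(h-d['t'][2])/r[2]
E
python3 - <<'E'
from h import *
import pickle
for n in ['scene','top']:
    d=get(n); cv2.imwrite(f'pics/{n}.png',cv2.resize(d['color'],(800,600))); pickle.dump(d,open(n+'.pkl','wb')); print(n,d['t'],d['orientation'],d['fx'],d['cx'],d['cy'])
print(arm.sense())
E
```

```text
scene [922.76270682 579.98079667 941.66460551] [-2.47898146 -0.01759248  2.62658279] 441.7339678620326 258.25394836433753 187.73223963969798
top [ 379.65523959   11.64665578 1158.69102588] [-2.96422739 -0.02255481 -1.5979291 ] 354.36979852636 256.11360312108013 194.0693768866134
{'time': 0.1, 'qpos': array([-1.19198296e+00,  4.23752490e-01,  1.63062434e+00, -1.42964992e-05,
        1.08861889e+00, -1.90289178e-02]), 'dq': array([-0.00103595,  0.00010767, -0.00125435, -0.00158242,  0.00214484,
       -0.00233273]), 'tau': array([ 7.24060665e-04, -5.45613742e+01, -2.74323034e+01,  6.45930972e-02,
        1.88434002e-02, -4.39701387e-05]), 'ee_pos': array([ 241.94455709, -575.67707956,  201.08268093]), 'eef_rot': array([-3.14018960e+00, -1.40422676e-05,  3.97848910e-01]), 'force': array([ 0.51996693,  0.29517858, -0.26393064]), 'torque': array([-0.03717489, -0.03563638,  0.02195842]), 'finger_force': 0.0, 'gripper_width': 88.02130780332935}
```

View pics/top.png

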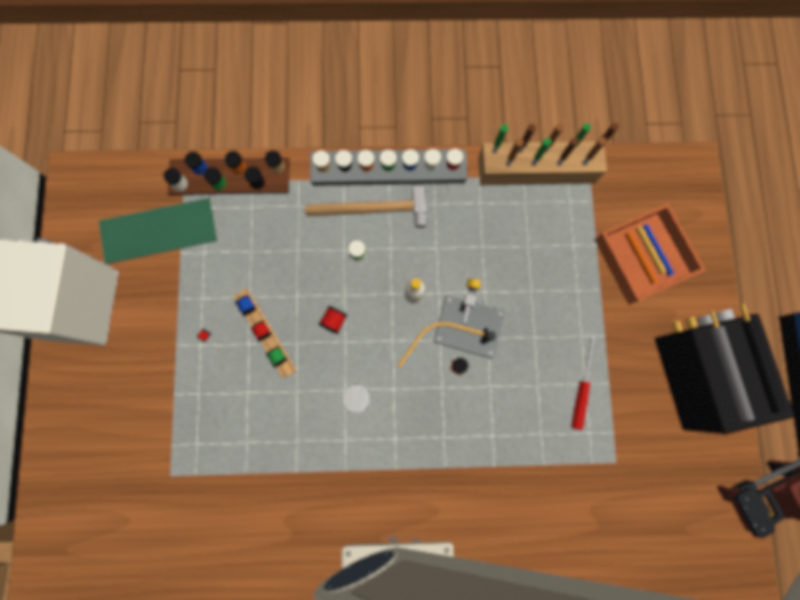

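View pics/scene.png

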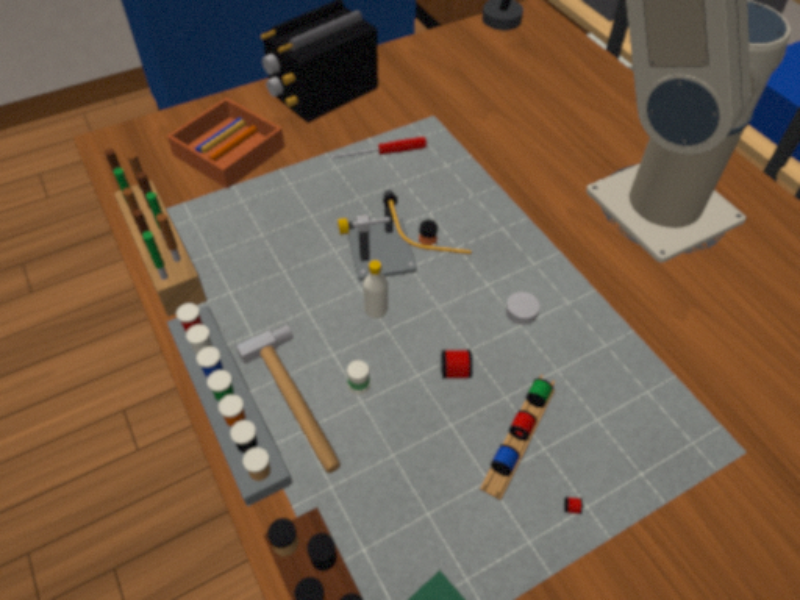

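The top view shows the tray with blue, red and green spools at (245,303), (261,330) and (277,356). The post is at (488,335), the yellow knob at (474,284) and the rod tip at (401,365). The tray's red spool is the middle-sized one; there are decoys at (333,319) and (204,335). The scene view agrees.

```bash
cat > m.py <<'E'
from h import *
import pickle
def xy(d,m,h): 
    v,u=np.nonzero(m); return np.array([ray(d,a,b,h) for a,b in zip(u,v)])
for n in ['top','scene']:
    d=pickle.load(open(n+'.pkl','rb')); hsv=cv2.cvtColor(d['color'],cv2.COLOR_BGR2HSV); P=pts(d)
    H,S,V=[hsv[...,i].astype(int) for i in range(3)]
    bench=(P[...,0]>300)&(P[...,0]<800)&(P[...,1]>-420)&(P[...,1]<420)
    for nm,mk in dict(red=((H<6)|(H>174))&(S>150)&(V>60),blue=(H>100)&(H<125)&(S>140),green=(H>50)&(H<85)&(S>120),yellow=(H>20)&(H<32)&(S>150)&(V>120),brass=(H>10)&(H<24)&(S>110)&(V>90)).items():
        k,l,st,c=cv2.connectedComponentsWithStats((mk&bench).astype(np.uint8))
        for i in range(1,k):
            if st[i,4]<12: continue
            q=P[l==i]; ok=np.isfinite(q).all(1)
            print(n,nm,c[i].round(1),st[i],'depth med',np.median(q,0).round(0),'ztop',np.percentile(q[:,2],95).round())
E
python3 m.py
```

```text
top red [212.8 204.2] [206 197  15  15 139] depth med [550. 119.  41.] ztop 47.0
top red [166.5 211. ] [162 206  10  11  70] depth med [530. 263.  53.] ztop 56.0
top red [129.8 214.2] [127 212   7   6  26] depth med [528. 387.  20.] ztop 24.0
top red [371.5 259.6] [367 245  10  30 185] depth med [ 362. -380.   23.] ztop 27.0
top blue [156.5 194.7] [152 190  10  10  62] depth med [582. 295.  53.] ztop 58.0
top green [176.4 227.5] [172 223  10  10  67] depth med [477. 232.  52.] ztop 57.0
top yellow [265.9 181.3] [264 179   5   6  24] depth med [604. -48. 119.] ztop 121.0
top yellow [303.1 181.3] [300 179   7   6  33] depth med [ 603. -160.  112.] ztop 115.0
top brass [227.1 133.1] [196 130  68   7 281] depth med [792.  76.  23.] ztop 28.0
top brass [265.6 181.3] [263 178   6   7  34] depth med [604. -47. 118.] ztop 121.0
top brass [303.  181.4] [299 179   9   6  44] depth med [ 603. -160.  110.] ztop 115.0
top brass [154.8 188. ] [151 186   8   5  17] depth med [613. 312.  15.] ztop 25.0
top brass [163.3 202.5] [158 197  13  11  74] depth med [563. 284.   8.] ztop 37.0
top brass [280.
[... 813 characters left out ...]
top 6.0
scene yellow [219.2 143.3] [216 140   7   8  45] depth med [ 607. -153.  110.] ztop 115.0
scene yellow [239.3 169.8] [236 167   8   7  44] depth med [607. -43. 118.] ztop 121.0
scene brass [268.4 150.9] [249 128  52  34 192] depth med [507. -75. 101.] ztop 104.0
scene brass [219.  144.1] [216 139   7  11  42] depth med [ 608. -153.  107.] ztop 113.0
scene brass [239.4 170.4] [236 166   8  10  41] depth med [606. -42. 118.] ztop 120.0
scene brass [195.7 264.8] [171 222  45  79 421] depth med [795.  99.  24.] ztop 27.0
scene brass [335.4 274.2] [323 256  26  37 207] depth med [530. 269.   7.] ztop 52.0
scene brass [317.  309.1] [308 300  20  19 204] depth med [605. 313.   7.] ztop 27.0
```

```bash
cat > rod.py <<'E'
from h import *
def fit(d,box):
    hsv=cv2.cvtColor(d['color'],cv2.COLOR_BGR2HSV); P=pts(d)
    H,S,V=[hsv[...,i].astype(int) for i in range(3)]
    m=(H>9)&(H<26)&(S>90)&(V>70)&(P[...,2]>85)&(P[...,2]<112)&(P[...,0]>box[0])&(P[...,0]<box[1])&(P[...,1]>box[2])&(P[...,1]<box[3])
    k,l,st,c=cv2.connectedComponentsWithStats(m.astype(np.uint8),connectivity=8); i=1+np.argmax(st[1:,4]); m=l==i
    v,u=np.nonzero(m); q=np.array([ray(d,a,b,101.5) for a,b in zip(u,v)])[:,:2]
    tip=q[np.argmin(q[:,0])]; post=q[np.argmin(q[:,1])]
    dist=np.linalg.norm(q-tip,axis=1); L=np.polyfit
    o=q[(dist<58)&(dist>4)]; mi=q[(q[:,1]<post[1]+55)&(q[:,1]>post[1]+4)]
    def line(a):
        vx,vy,x,y=cv2.fitLine(a.astype(np.float32),cv2.DIST_HUBER,0,.01,.01).ravel(); return np.array([x,y]),np.array([vx,vy])
    (a,da),(b,db)=line(o),line(mi)
    if da[0]>0: da=-da
    if db[1]<0: db=-db
    s=np.linalg.solve(np.c_[da,-db],b-a); X=a+s[0]*da
    ang=np.arccos(da@db); sy=db; sx=np.array([sy[1],-sy[0]])
    org=X-118.5*sy
    return dict(tip=tip,postend=post,X=X,angle=np.degrees(ang),yaw_in=np.degrees(np.arctan2(*(-sy[0],sy[1]))),yaw_out=np.degrees(np.arctan2(-da[0],da[1]))-70,org=org,tipd=np.linalg.norm(tip-X), post_d=np.linalg.norm(post-X),n=len(q))
if __name__=='__main__':
    import pickle
    for n in ['top','scene']:
        d=pickle.load(open(n+'.pkl','rb')); print(n,fit(d,(380,640,-240,80)))
E
python3 rod.py
```

```text
top {'tip': array([450.95060285, -13.80787324]), 'postend': array([ 509.91030178, -175.27590494]), 'X': array([536.28436, -76.80905], dtype=float32), 'angle': np.float32(71.044754), 'yaw_in': np.float32(-17.575405), 'yaw_out': np.float32(-16.530651), 'org': array([ 500.502  , -189.77753], dtype=float32), 'tipd': np.float64(106.07072664051402), 'post_d': np.float64(101.93778651168073), 'n': 129}
scene {'tip': array([449.3849296 ,  -6.11680382]), 'postend': array([ 508.22194889, -173.13198582]), 'X': array([538.2453  , -70.279205], dtype=float32), 'angle': np.float32(72.30545), 'yaw_in': np.float32(-17.22279), 'yaw_out': np.float32(-14.917343), 'org': array([ 503.15887, -183.46574], dtype=float32), 'tipd': np.float64(109.60373737573502), 'post_d': np.float64(107.14521028153176), 'n': 188}
```

Request:
drive_tool([
  [21,30,10,-0.046],
  [21,30,10,-0.046],
  [21,30,10,-0.046],
  [21,30,10,-0.046],
  [21,30,10,-0.046],
], gripper=0)

```text
time: 0.6
ee_pos: [347.6, -424.7, 251.8]
eef_rot: [-3.141, 0.0, 0.166]
force: [1.2, 0.4, 0.7]
gripper_width: 88.0
finger_force: 0.0
```

Request:
drive_tool([
  [21,30,10,-0.046],
  [21,30,10,-0.046],
  [21,30,10,-0.046],
  [21,30,10,-0.046],
  [21,30,10,-0.046],
])

```text
time: 1.1
ee_pos: [452.6, -274.7, 302.0]
eef_rot: [-3.141, 0.0, -0.064]
force: [0.2, -0.5, 0.3]
gripper_width: 88.1
finger_force: 0.0
```

Request:
drive_tool([
  [21,30,0,-0.046],
  [21,30,0,-0.046],
  [21,30,0,-0.046],
  [0,0,0,-0.046],
  [0,0,0,0],
])

```text
time: 1.6
ee_pos: [515.3, -185.1, 301.3]
eef_rot: [-3.142, 0.001, -0.244]
force: [-0.2, 0.2, -0.6]
gripper_width: 87.9
finger_force: 0.0
```

```bash
python3 - <<'E'
from h import *
import pickle
d=get('wrist'); cv2.imwrite('pics/w1.png',d['color']); pickle.dump(d,open('w1.pkl','wb')); print(d['t'],d['orientation'],d['fx'])
s=arm.sense(); print(s['time'],s['ee_pos'],s['eef_rot'],s['force'])
E
```

```text
[ 592.09979094 -205.59584847  483.72248698] [ 2.84779653e+00 -9.63795428e-04 -1.81454420e+00] 279.60486119948337
1.65 [ 515.00230323 -185.76432474  301.3980651 ] [ 3.14154041e+00  8.34511965e-04 -2.44230609e-01] [-0.79701364  0.69883059  0.58877408]
```

View pics/w1.png

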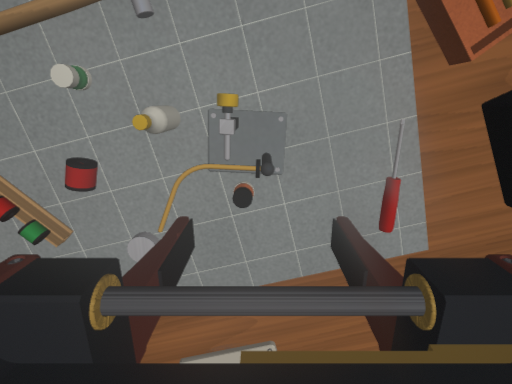

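The wrist view shows the knob at (228,100), the rod from its tip at (162,228) through the bend to the stop at (258,168), and the post at (267,163). Next I fit the rod and knob in it.

```bash
cat > kn.py <<'E'
from rod import *
import pickle,sys
def yellow(d,h=100):
    hsv=cv2.cvtColor(d['color'],cv2.COLOR_BGR2HSV); P=pts(d)
    H,S,V=[hsv[...,i].astype(int) for i in range(3)]
    m=(H>17)&(H<32)&(S>140)&(V>100)&(P[...,2]>80)&(P[...,2]<120)&(P[...,0]>570)&(P[...,1]<-100)&(P[...,1]>-220)
    q=P[m]; t=np.percentile(q,96,axis=0)[2]
    v,u=np.nonzero(m); top=q[(q[:,2]>t-4)]
    return dict(n=m.sum(),ztop=t,topmean=top.mean(0).round(1),box=(u.min(),u.max(),v.min(),v.max()),raymid=ray(d,(u.min()+u.max())/2,(v.min()+v.max())/2,104).round(1))
if __name__=='__main__':
    d=pickle.load(open(sys.argv[1],'rb')); print(yellow(d)); print(fit(d,(380,640,-240,80)))
E
python3 kn.py w1.pkl
```

```text
{'n': np.int64(230), 'ztop': np.float64(113.82377837847575), 'topmean': array([ 606.1, -162.5,  112.2]), 'box': (np.int64(218), np.int64(237), np.int64(94), np.int64(106)), 'raymid': array([ 605.4, -162.9,  104. ])}
{'tip': array([449.09128711, -14.01616855]), 'postend': array([ 511.52435066, -175.55774775]), 'X': array([538.4138 , -79.27808], dtype=float32), 'angle': np.float32(69.901024), 'yaw_in': np.float32(-17.427517), 'yaw_out': np.float32(-17.52649), 'org': array([ 502.9232 , -192.33853], dtype=float32), 'tipd': np.float64(110.62383183846575), 'post_d': np.float64(99.96407936045544), 'n': 612}
```

Request:
drive_tool([
  [30,8,-20,-0.03],
  [30,8,-20,-0.03],
  [29,7,-20,0],
  [0,0,-40,0],
  [0,0,-40,0],
])

```text
time: 2.15
ee_pos: [604.8, -163.9, 160.7]
eef_rot: [3.142, -0.001, -0.305]
force: [-0.6, 0.2, 0.2]
gripper_width: 87.6
finger_force: 0.0
```

Request:
drive_tool([
  [0,0,-30,0],
  [0,0,-25,0],
  [0,0,-15,0],
  [0,0,-10,0],
  [0,0,0,0],
])

```text
time: 2.65
ee_pos: [603.5, -163.5, 81.0]
eef_rot: [3.142, 0.002, -0.306]
force: [1.3, 0.4, -0.2]
gripper_width: 87.9
finger_force: 0.0
```

Request:
drive_tool([
  [0,0,0,0],
  [0,0,0,0],
  [0,0,0,0],
  [0,0,0,0],
  [0,0,0,0],
], gripper=255, squeeze=25)

```text
time: 3.15
ee_pos: [604.4, -163.2, 82.2]
eef_rot: [-3.142, -0.001, -0.306]
force: [-0.0, 0.3, -0.4]
gripper_width: 51.2
finger_force: 0.0
```

Request:
drive_tool([
  [0,0,0,0],
  [0,0,0,0],
  [0,0,0,0],
  [0,0,0,0],
  [0,0,0,0],
])

```text
time: 3.65
ee_pos: [605.0, -160.3, 81.7]
eef_rot: [-3.138, -0.0, -0.307]
force: [4.9, 13.1, -0.4]
gripper_width: 26.5
finger_force: 24.6
```

Request:
drive_tool([
  [0.5,1.5,0,0],
  [0.5,1.5,0,0],
  [0,0,0,0],
  [0,0,0,0],
  [0,0,0,0],
])

```text
time: 4.15
ee_pos: [605.1, -160.1, 81.8]
eef_rot: [-3.141, 0.0, -0.307]
force: [1.1, 3.5, 0.1]
gripper_width: 26.4
finger_force: 24.6
```

Request:
drive_tool([
  [5.7,-1.8,0,0],
  [5.7,-1.8,0,0],
  [5.7,-1.8,0,0],
  [5.7,-1.8,0,0],
  [5.7,-1.8,0,0],
])

```text
time: 4.65
ee_pos: [633.0, -168.5, 81.6]
eef_rot: [-3.141, 0.003, -0.307]
force: [-3.6, 5.1, 3.3]
gripper_width: 26.1
finger_force: 24.9
```

Request:
drive_tool([
  [1.9,-0.6,0,0],
  [1.9,-0.6,0,0],
  [0,0,0,0],
  [0,0,0,0],
  [0,0,0,0],
])

```text
time: 5.15
ee_pos: [636.9, -169.7, 81.7]
eef_rot: [-3.141, 0.002, -0.307]
force: [-1.6, 4.8, 2.7]
gripper_width: 26.1
finger_force: 24.9
```

Request:
drive_tool([
  [1.9,-0.6,0,0],
  [1,-0.3,0,0],
  [0,0,0,0],
  [0,0,0,0],
  [0,0,0,0],
])

```text
time: 5.65
ee_pos: [636.9, -169.7, 81.5]
eef_rot: [-3.141, 0.008, -0.306]
force: [-10.6, 7.2, 9.4]
gripper_width: 26.2
finger_force: 25.4
```

Request:
drive_tool([
  [1,-0.3,0,0],
  [1,-0.3,0,0],
  [0,0,0,0],
  [0,0,0,0],
  [0,0,0,0],
])

```text
time: 6.15
ee_pos: [636.9, -169.7, 81.3]
eef_rot: [-3.141, 0.012, -0.306]
force: [-16.2, 9.4, 14.9]
gripper_width: 26.1
finger_force: 25.8
```

Request:
drive_tool([
  [1,-0.3,0,0],
  [1,-0.3,0,0],
  [0,0,0,0],
  [0,0,0,0],
  [0,0,0,0],
])

```text
time: 6.65
ee_pos: [637.0, -169.7, 81.2]
eef_rot: [-3.141, 0.017, -0.306]
force: [-22.8, 11.2, 19.8]
gripper_width: 26.2
finger_force: 26.1
```

Request:
drive_tool([
  [-2,0.6,0,0],
  [-1.5,0.5,0,0],
  [0,0,0,0],
  [0,0,0,0],
  [0,0,0,0],
])

```text
time: 7.15
ee_pos: [636.9, -169.7, 81.5]
eef_rot: [-3.141, 0.009, -0.306]
force: [-12.0, 7.4, 9.7]
gripper_width: 26.2
finger_force: 25.5
```

Request:
drive_tool([
  [0,0,0,0],
  [0,0,0,0],
  [0,0,0,0],
  [0,0,0,0],
  [0,0,25,0],
], gripper=60)

```text
time: 7.65
ee_pos: [638.5, -171.0, 103.8]
eef_rot: [3.141, 0.006, -0.306]
force: [0.5, 0.1, -0.1]
gripper_width: 62.8
finger_force: 0.0
```

Request:
drive_tool([
  [0,0,35,0],
  [0,0,40,0],
  [-8,20,40,0.07],
  [-15,40,0,0.07],
  [-15,40,0,0.07],
], gripper=0)

```text
time: 8.15
ee_pos: [603.5, -71.2, 223.6]
eef_rot: [3.141, -0.004, -0.095]
force: [0.3, 0.3, 0.2]
gripper_width: 87.8
finger_force: 0.0
```

Request:
drive_tool([
  [-15,40,0,0.09],
  [-15,40,0,0.09],
  [-15,40,0,0.09],
  [-15,40,0,0.09],
  [-15,40,0,0.09],
])

```text
time: 8.65
ee_pos: [527.3, 130.0, 222.0]
eef_rot: [3.141, -0.001, 0.357]
force: [1.3, -0.1, -0.0]
gripper_width: 87.9
finger_force: 0.0
```

Request:
drive_tool([
  [-15,40,0,0.09],
  [-15,40,0,0.097],
  [-14,25,0,0],
  [0,0,0,0],
  [0,0,0,0],
])

```text
time: 9.15
ee_pos: [483.9, 233.8, 221.8]
eef_rot: [3.141, -0.0, 0.542]
force: [0.4, 0.0, 0.3]
gripper_width: 87.6
finger_force: 0.0
```

```bash
python3 - <<'E'
from h import *
import pickle
from kn import yellow
d=get('wrist'); cv2.imwrite('pics/w2.png',d['color']); pickle.dump(d,open('w2.pkl','wb')); print(d['t'])
s=arm.sense(); print(s['time'],s['ee_pos'],s['eef_rot'],s['force'])
hsv=cv2.cvtColor(d['color'],cv2.COLOR_BGR2HSV);H,S,V=[hsv[...,i].astype(int) for i in range(3)];P=pts(d)
for nm,mk in dict(red=((H<6)|(H>174))&(S>150)&(V>60),blue=(H>100)&(H<125)&(S>140),green=(H>50)&(H<85)&(S>120)).items():
    k,l,st,c=cv2.connectedComponentsWithStats((mk&(P[...,2]<90)&(P[...,1]>150)).astype(np.uint8))
    for i in range(1,k):
        if st[i,4]>150: q=P[l==i]; t=q[:,2]>np.percentile(q[:,2],90)-4; print(nm,st[i],q[t].mean(0).round(1))
t=get('top'); print(yellow(t))
E
```

```text
[551.41091798 273.65016426 404.34696799]
9.2 [484.20668777 233.22421743 221.84169571] [ 3.14115067e+00 -1.98989706e-04  5.40941835e-01] [-0.47921113 -0.49322936  0.06383837]
red [168  62  17  17 169] [528.6 388.2  20.4]
red [252 111  20  20 372] [532.1 264.1  54.2]
blue [254  55  18  22 368] [585.3 295.3  54.2]
green [256 161  15  18 232] [479.7 230.   54.2]
{'n': np.int64(36), 'ztop': np.float64(114.69218121864564), 'topmean': array([ 635.1, -171.3,  112.3]), 'box': (np.int64(302), np.int64(309), np.int64(169), np.int64(174)), 'raymid': array([ 634.9, -170.8,  104. ])}
```

View pics/w2.png

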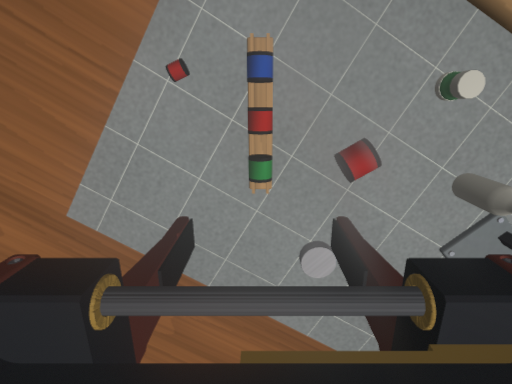

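The wrist view shows the tray upright with blue at (260,67), red at (260,121) and green at (260,168); the tool yaw matches the tray. The top view confirms the knob is out.

Request:
drive_tool([
  [23,17,-20,0.003],
  [23.5,16.5,-40,0],
  [0,0,-40,0],
  [0,0,-40,0],
  [0,0,-30,0],
])

```text
time: 9.75
ee_pos: [530.3, 265.3, 49.2]
eef_rot: [-3.142, 0.002, 0.542]
force: [0.5, -0.7, -0.7]
gripper_width: 87.8
finger_force: 0.0
```

Request:
drive_tool([
  [0,0,-15,0],
  [0,0,-10,0],
  [0,0,-5,0],
  [0,0,0,0],
  [0,0,0,0],
], gripper=90, squeeze=10)

```text
time: 10.25
ee_pos: [531.3, 267.5, 23.0]
eef_rot: [3.141, -0.002, 0.544]
force: [-0.1, -1.2, -0.6]
gripper_width: 57.6
finger_force: 0.0
```

Request:
drive_tool([
  [0,0,0,0],
  [0,0,0,0],
  [0,0,0,0],
  [0,0,0,0],
  [0,0,0,0],
], gripper=255)

```text
time: 10.75
ee_pos: [531.0, 267.1, 22.5]
eef_rot: [3.141, -0.001, 0.544]
force: [0.9, -1.8, 5.2]
gripper_width: 31.4
finger_force: 10.2
```

Request:
drive_tool([
  [0,0,0,0],
  [0,0,15,0],
  [0,0,30,0],
  [0,0,35,0],
  [-6,-14,20,0.11],
], squeeze=20)

```text
time: 11.25
ee_pos: [526.1, 254.8, 125.3]
eef_rot: [3.141, -0.005, 0.656]
force: [0.0, 0.7, 0.7]
gripper_width: 30.7
finger_force: 21.6
```

Request:
drive_tool([
  [-8,-18,0,0.14],
  [-8,-18,0,0.14],
  [-8,-18,0,0.14],
  [-8,-18,0,0.14],
  [-8,-18,0,0.14],
])

```text
time: 11.75
ee_pos: [484.0, 162.6, 122.7]
eef_rot: [3.141, -0.0, 1.36]
force: [-0.0, -0.1, -0.7]
gripper_width: 30.4
finger_force: 21.6
```

Request:
drive_tool([
  [-8,-18,0,0.14],
  [-8,-18,0,0.14],
  [-8,-18,0,0.14],
  [-8,-18,0,0.14],
  [-8,-18,0,0.14],
])

```text
time: 12.25
ee_pos: [444.1, 72.6, 122.6]
eef_rot: [3.141, 0.0, 2.06]
force: [-0.0, -0.1, -0.8]
gripper_width: 30.5
finger_force: 21.6
```

Request:
drive_tool([
  [-8,-18,0,0.14],
  [-8,-18,0,0.14],
  [-5,-14,-10,0.14],
  [0,-9,-15,0.014],
  [0,0,-15,0],
])

```text
time: 12.75
ee_pos: [423.7, 13.3, 82.4]
eef_rot: [3.14, 0.001, 2.487]
force: [-0.7, 0.1, -1.8]
gripper_width: 30.5
finger_force: 21.6
```

Request:
drive_tool([
  [0,0,0,0],
  [0,0,0,0],
  [0,0,0,0],
  [0,0,0,0],
  [0,0,0,0],
])

```text
time: 13.25
ee_pos: [423.7, 14.3, 82.3]
eef_rot: [3.141, 0.001, 2.488]
force: [-0.3, 0.7, -0.3]
gripper_width: 31.0
finger_force: 21.6
```

```bash
python3 - <<'E'
from h import *
import pickle
s=arm.sense(); print(s['time'],s['ee_pos'],s['eef_rot'],s['force'],s['gripper_width'],s['qpos'])
ims=[]
for n in ['wrist','scene','top']:
    d=get(n); pickle.dump(d,open('b_'+n+'.pkl','wb')); ims.append(d['color'])
    print(n,d['t'])
w=cv2.resize(ims[0],(400,300)); s=cv2.resize(ims[1][80:230,200:400],(400,300)); t=cv2.resize(ims[2][150:300,180:380],(800,600))[150:450]
cv2.imwrite('pics/b.png',np.vstack([np.hstack([w,s]),t]))
E
```

```text
13.25 [423.73879215  14.31949623  82.30443101] [3.14093698e+00 8.20531841e-04 2.48815096e+00] [-0.34285467  0.66402567 -0.29829497] 30.972068747506928 [ 5.69703455e-03  3.39197565e-01  2.14232575e+00  2.58014701e-05
  6.59019133e-01 -9.11678257e-01]
wrist [360.08499269  61.36565485 264.71691124]
scene [922.76270682 579.98079667 941.66460551]
top [ 379.65523959   11.64665578 1158.69102588]
```

View pics/b.png

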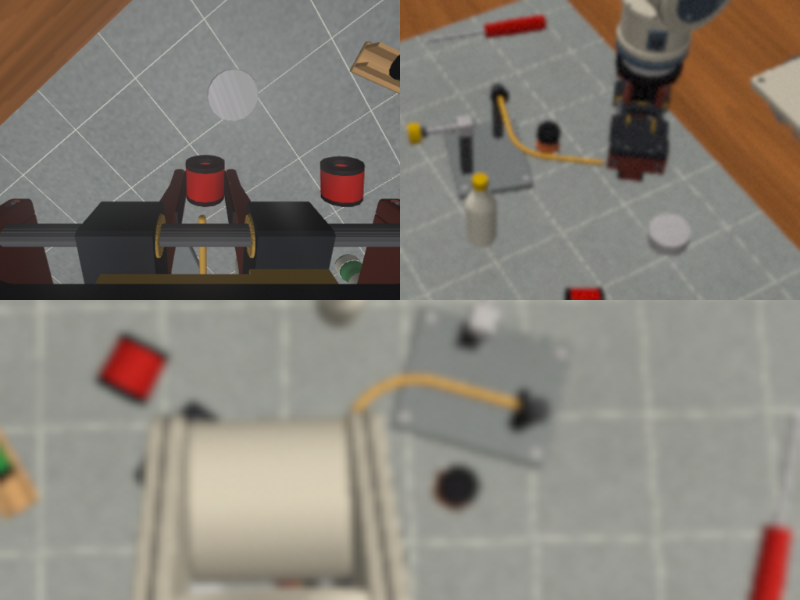

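The composite shows the wrist view (top left) with the spool at (205,180) between the fingers and the brass rod tip at (202,218) almost in line. The scene view (top right) shows the rod tip just short of the gripper. Next I measure the lateral offset.

```bash
cat > rel.py <<'E'
from h import *
import pickle,sys
def rel(d,tcp,yaw):
    hsv=cv2.cvtColor(d['color'],cv2.COLOR_BGR2HSV);H,S,V=[hsv[...,i].astype(int) for i in range(3)];P=pts(d)
    Q=(P-tcp)@R.from_euler('z',yaw).as_matrix()  # x along tool x, y left
    near=(abs(Q[...,1])<30)&(Q[...,0]>-130)&(Q[...,0]<60)&(Q[...,2]>-25)&(Q[...,2]<50)
    red=((H<6)|(H>174))&(S>120)&(V>50)&near; br=(H>10)&(H<24)&(S>100)&(V>80)&near
    for nm,m in (('red',red),('brass',br)):
        k,l,st,c=cv2.connectedComponentsWithStats(m.astype(np.uint8))
        if k<2: print(nm,'none'); continue
        for i in np.argsort(-st[1:,4])[:3]+1:
            if st[i,4]<25: continue
            q=Q[l==i]; v,u=np.nonzero(l==i)
            z=np.percentile(q[:,2],95); print(nm,st[i],'ztop',z.round(1))
            for r in range(v.min(),v.max()+1,max(1,(v.max()-v.min())//6)):
                uu=u[v==r]; 
                if len(uu)<3: continue
                qq=Q[r,uu]; print('  row',r,uu.min(),uu.max(),'x %.1f y %.1f..%.1f mid %.1f z %.1f'%(np.median(qq[:,0]),qq[:,1].min(),qq[:,1].max(),(qq[:,1].min()+qq[:,1].max())/2,qq[:,2].max()))
if __name__=='__main__':
    d=pickle.load(open('b_wrist.pkl','rb')); s=arm.sense(); rel(d,s['ee_pos'],s['eef_rot'][2])
E
python3 rel.py
```

```text
red [ 238  215   49   45 1762] ztop 33.5
  row 222 238 286 x 11.4 y -13.6..16.1 mid 1.2 z 34.0
  row 229 238 286 x 6.9 y -13.8..16.2 mid 1.2 z 34.8
  row 236 238 286 x 2.4 y -14.0..16.2 mid 1.1 z 34.4
  row 243 239 286 x -2.2 y -14.1..15.8 mid 0.9 z 33.8
  row 250 240 285 x -7.0 y -13.5..15.3 mid 0.9 z 34.0
  row 257 249 274 x -11.0 y -6.1..9.2 mid 1.5 z 34.1
brass [255 316   9  35 305] ztop 21.6
  row 316 255 263 x -65.1 y 0.5..6.1 mid 3.3 z 21.7
  row 321 255 263 x -69.8 y 0.5..6.2 mid 3.3 z 21.2
  row 326 255 263 x -73.7 y 0.5..6.2 mid 3.3 z 21.6
  row 331 255 263 x -78.4 y 0.5..6.3 mid 3.4 z 21.2
  row 336 255 263 x -83.2 y 0.4..6.3 mid 3.4 z 22.1
  row 341 255 263 x -87.6 y 0.4..6.3 mid 3.4 z 22.2
  row 346 256 263 x -92.0 y 0.4..5.6 mid 3.0 z 21.5
brass [254 276   9  10  82] ztop 21.5
  row 276 256 260 x -34.5 y 2.6..5.3 mid 3.9 z 18.5
  row 277 255 261 x -34.3 y 1.9..6.0 mid 3.9 z 20.3
  row 278 255 262 x -35.1 y 1.2..5.9 mid 3.6 z 20.8
  row 279 254 262 x -35.3 y 1.2..6.7 mid 3.9 z 20.8
  row 280 254 262 x -36.1 y 1.2..6.7 mid 3.9 z 21.2
  row 281 254 262 x -36.8 y 1.2..6.6 mid 3.9 z 21.9
  row 282 254 262 x -38.0 y 1.2..6.7 mid 3.9 z 21.2
  row 283 254 262 x -38.0 y 1.2..6.7 mid 3.9 z 21.8
  row 284 254 262 x -38.8 y 1.2..6.6 mid 3.9 z 21.5
  row 285 254 262 x -39.5 y 1.2..6.7 mid 3.9 z 21.2
```

```bash
cat > path.py <<'E'
import numpy as np,sys
tip=np.array([449.3,-8.7]); a=2.494
def rod(s): # s from tip inward
    u=np.array([np.cos(a),np.sin(a)])
    if s<=70: return tip-s*u
    be=tip-70*u; th=min((s-70)/55,np.radians(70)); c=be+55*np.array([np.cos(a+np.pi/2),np.sin(a+np.pi/2)])
    ang=a-np.pi/2-th; p=c+55*np.array([np.cos(ang),np.sin(ang)])
    d=a-th; return p-max(0,s-70-55*np.radians(70))*np.array([np.cos(d),np.sin(d)])
def pose(s):
    q=np.array([rod(s+t) for t in np.linspace(-14,14,29)]); e=q[0]-q[-1]
    return np.r_[q.mean(0),np.arctan2(e[1],e[0])]
if __name__=='__main__':
    print('seat',pose(70+67.19+48),'bs',rod(70+67.19))
    s=np.arange(-35,186,5); p=np.array([pose(x) for x in s]); print(p[0])
    for i in range(1,len(s)): print(s[i],p[i].round(3),(p[i]-p[i-1]).round(3))
E
python3 path.py
```

```text
seat [ 510.39945323 -156.84162395    1.27226952] bs [ 524.51685241 -110.96462491]
[421.38615657  12.41438716   2.494     ]
-30 [425.374   9.398   2.494] [ 3.988 -3.016  0.   ]
-25 [429.362   6.382   2.494] [ 3.988 -3.016  0.   ]
-20 [433.349   3.365   2.494] [ 3.988 -3.016 -0.   ]
-15 [4.37337e+02 3.49000e-01 2.49400e+00] [ 3.988 -3.016  0.   ]
-10 [441.325  -2.667   2.494] [ 3.988 -3.016  0.   ]
-5 [445.312  -5.684   2.494] [ 3.988 -3.016 -0.   ]
0 [449.3    -8.7     2.494] [ 3.988 -3.016  0.   ]
5 [453.288 -11.716   2.494] [ 3.988 -3.016 -0.   ]
10 [457.275 -14.733   2.494] [ 3.988 -3.016  0.   ]
15 [461.263 -17.749   2.494] [ 3.988 -3.016  0.   ]
20 [465.251 -20.765   2.494] [ 3.988 -3.016 -0.   ]
25 [469.238 -23.782   2.494] [ 3.988 -3.016  0.   ]
30 [473.226 -26.798   2.494] [ 3.988 -3.016  0.   ]
35 [477.214 -29.814   2.494] [ 3.988 -3.016 -0.   ]
40 [481.202 -32.831   2.494] [ 3.988 -3.016  0.   ]
45 [485.189 -35.847   2.494] [ 3.988 -3.016  0.   ]
50 [489.177 -38.863   2.494] [ 3.988 -3.016 -0.   ]
55 [493.165 -41.88    2.494] [ 3.988 -3.016  0.   ]
60 [497.146 -44.903   2.48
[... 679 characters left out ...]
.495] [-0.154 -4.939 -0.09 ]
130 [ 525.589 -103.881    1.418] [-0.565 -4.917 -0.077]
135 [ 524.688 -108.764    1.357] [-0.901 -4.883 -0.061]
140 [ 523.529 -113.61     1.313] [-1.159 -4.845 -0.044]
145 [ 522.19  -118.421    1.285] [-1.339 -4.811 -0.028]
150 [ 520.749 -123.208    1.273] [-1.441 -4.787 -0.012]
155 [ 519.279 -127.987    1.272] [-1.47  -4.779 -0.   ]
160 [ 517.808 -132.766    1.272] [-1.471 -4.779  0.   ]
165 [ 516.338 -137.545    1.272] [-1.471 -4.779  0.   ]
170 [ 514.867 -142.323    1.272] [-1.471 -4.779  0.   ]
175 [ 513.396 -147.102    1.272] [-1.471 -4.779  0.   ]
180 [ 511.926 -151.881    1.272] [-1.471 -4.779  0.   ]
185 [ 510.455 -156.66     1.272] [-1.471 -4.779 -0.   ]
```

Request:
drive_tool([
  [-1.5,-2,0,0.006],
  [0,0,0,0],
  [4,-3,0,0],
  [4,-3,0,0],
  [4,-3,0,0],
])

```text
time: 13.9
ee_pos: [434.5, 2.8, 81.8]
eef_rot: [3.141, 0.0, 2.494]
force: [-0.7, -0.4, -0.9]
gripper_width: 30.7
finger_force: 21.6
```

Request:
drive_tool([
  [4,-3,0,0],
  [4,-3,0,0],
  [4,-3,0,0],
  [0,0,0,0],
  [0,0,0,0],
])

```text
time: 14.4
ee_pos: [445.7, -5.9, 81.7]
eef_rot: [-3.141, -0.0, 2.494]
force: [0.1, 0.9, 0.3]
gripper_width: 30.6
finger_force: 21.6
```

Request:
drive_tool([
  [4,-3,0,0],
  [4,-3,0,0],
  [4,-3,0,0],
  [4,-3,0,0],
  [4,-3,0,0],
])

```text
time: 14.9
ee_pos: [466.3, -21.2, 81.8]
eef_rot: [3.142, 0.0, 2.494]
force: [0.2, -0.2, 0.1]
gripper_width: 30.4
finger_force: 21.6
```

Request:
drive_tool([
  [4,-3,0,0],
  [4,-3,0,0],
  [4,-3,0,0],
  [0,0,0,0],
  [0,0,0,0],
])

```text
time: 15.4
ee_pos: [477.7, -29.9, 81.7]
eef_rot: [-3.141, -0.0, 2.494]
force: [0.7, -0.2, -1.0]
gripper_width: 30.5
finger_force: 21.6
```

```bash
python3 - <<'E'
from rel import *
d=get('wrist'); s=arm.sense(); print(s['ee_pos'],s['eef_rot'],s['force']); rel(d,s['ee_pos'],s['eef_rot'][2])
E
```

```text
[477.62238681 -29.85026329  81.70272819] [-3.14142171e+00 -2.98925719e-04  2.49374879e+00] [0.26245324 0.06032768 0.70460878]
red [ 238  215   49   45 1766] ztop 33.2
  row 222 238 286 x 11.4 y -13.6..16.4 mid 1.4 z 34.0
  row 229 238 286 x 6.9 y -13.6..16.3 mid 1.4 z 33.5
  row 236 238 286 x 2.2 y -13.8..16.4 mid 1.3 z 33.4
  row 243 239 286 x -2.3 y -14.0..16.1 mid 1.0 z 33.3
  row 250 240 285 x -7.1 y -13.4..15.5 mid 1.1 z 33.1
  row 257 249 274 x -11.2 y -5.9..9.4 mid 1.7 z 33.6
brass [223 316  34  28 353] ztop 21.9
  row 316 245 256 x -64.8 y 5.6..13.5 mid 9.5 z 22.1
  row 320 241 253 x -68.8 y 7.8..16.5 mid 12.1 z 22.3
  row 324 237 250 x -71.8 y 9.9..19.4 mid 14.7 z 21.9
  row 328 232 246 x -75.3 y 12.8..22.9 mid 17.9 z 21.6
  row 332 225 241 x -79.0 y 16.4..28.3 mid 22.4 z 21.2
  row 336 223 236 x -82.1 y 20.1..29.5 mid 24.8 z 22.3
  row 340 223 229 x -85.3 y 25.3..29.6 mid 27.4 z 21.7
brass [257 178  11  33 346] ztop 22.3
  row 178 260 264 x 35.2 y 0.2..2.6 mid 1.4 z 19.9
  row 183 257 267 x 32.2 y -1.6..4.5 mid 1.4 z 21.8
  row 188 257 267 x 29.2 y -1.6..4.5 mid 1.4 z 22.2
  row 193 257 267 x 26.0 y -1.6..4.5 mid 1.4 z 22.3
  row 198 257 267 x 22.8 y -1.6..4.5 mid 1.4 z 22.2
  row 203 257 267 x 19.6 y -1.7..4.5 mid 1.4 z 22.3
  row 208 257 267 x 16.4 y -1.7..4.5 mid 1.4 z 21.7
brass [258 264  10  22 194] ztop 22.1
  row 264 258 266 x -23.2 y -1.2..4.0 mid 1.4 z 33.3
  row 267 258 266 x -25.4 y -1.3..4.1 mid 1.4 z 22.5
  row 270 258 266 x -27.6 y -1.3..4.1 mid 1.4 z 21.4
  row 273 258 266 x -30.1 y -1.3..4.1 mid 1.4 z 22.0
  row 276 258 266 x -32.5 y -1.3..4.1 mid 1.4 z 22.1
  row 279 258 266 x -34.5 y -1.3..4.1 mid 1.4 z 21.7
  row 282 258 266 x -37.1 y -1.3..4.1 mid 1.4 z 21.7
  row 285 258 266 x -39.1 y -1.3..4.1 mid 1.4 z 21.6
```

Request:
drive_tool([
  [4,-3,0.5,0],
  [4,-3,0,0],
  [4,-3,0,0],
  [4,-3,0,0],
  [4,-3,0,-0.005],
])

```text
time: 15.95
ee_pos: [498.3, -45.2, 82.3]
eef_rot: [3.142, 0.0, 2.489]
force: [0.7, -0.3, -0.4]
gripper_width: 30.6
finger_force: 21.6
```

Request:
drive_tool([
  [3.9,-3.1,0,-0.021],
  [3.8,-3.2,0,-0.037],
  [3.7,-3.3,0,-0.054],
  [0,0,0,0],
  [0,0,0,0],
])

```text
time: 16.45
ee_pos: [509.2, -54.6, 82.2]
eef_rot: [-3.141, -0.0, 2.377]
force: [0.2, 0.8, -1.0]
gripper_width: 30.7
finger_force: 21.6
```

Request:
drive_tool([
  [3.5,-3.6,0,-0.07],
  [3.2,-3.8,0,-0.086],
  [0,0,0,0],
  [0,0,0,0],
  [0,0,0,0],
])

```text
time: 16.95
ee_pos: [515.6, -61.7, 82.2]
eef_rot: [-3.141, -0.0, 2.223]
force: [-0.7, 0.2, -0.3]
gripper_width: 31.0
finger_force: 21.6
```

```bash
python3 - <<'E'
from rel import *
from path import pose
d=get('wrist'); s=arm.sense(); print(s['ee_pos'],s['eef_rot'],s['force'],pose(85)); rel(d,s['ee_pos'],s['eef_rot'][2])
E
```

```text
[515.63046154 -61.67699824  82.23745591] [-3.14138531e+00 -2.50736522e-04  2.22239678e+00] [-0.19474683  0.64768974 -0.36843675] [515.21201933 -61.8713045    2.22127273]
red [ 238  215   49   45 1772] ztop 33.1
  row 222 238 286 x 11.2 y -13.6..16.3 mid 1.3 z 34.1
  row 229 238 286 x 6.8 y -13.8..16.3 mid 1.3 z 33.8
  row 236 238 286 x 2.1 y -13.9..16.2 mid 1.2 z 33.9
  row 243 239 286 x -2.5 y -14.0..15.9 mid 1.0 z 33.7
  row 250 240 285 x -7.0 y -13.4..15.3 mid 1.0 z 33.3
  row 257 249 275 x -11.5 y -6.7..9.3 mid 1.3 z 33.8
brass [232 136  34  75 823] ztop 21.5
  row 136 232 243 x 59.9 y 12.4..18.8 mid 15.6 z 19.1
  row 148 236 246 x 53.2 y 10.6..16.7 mid 13.7 z 21.2
  row 160 240 250 x 46.2 y 8.4..14.4 mid 11.4 z 21.5
  row 172 243 253 x 38.7 y 6.7..12.8 mid 9.7 z 21.4
  row 184 247 257 x 31.4 y 4.3..10.5 mid 7.4 z 21.5
  row 196 251 261 x 23.8 y 1.9..8.0 mid 5.0 z 21.7
  row 208 254 265 x 15.8 y -0.6..6.5 mid 3.0 z 21.4
brass [234 264  29  22 270] ztop 21.4
  row 264 252 259 x -23.8 y 3.2..7.9 mid 5.6 z 21.1
  row 267 251 261 x -25.8 y 1.9..8.6 mid 5.3 z 22.0
  row 270 249 259 x -28.1 y 3.3..10.0 mid 6.6 z 21.7
  row 273 247 257 x -30.9 y 4.6..11.5 mid 8.0 z 20.9
  row 276 244 255 x -32.8 y 5.9..13.5 mid 9.7 z 21.4
  row 279 241 254 x -35.5 y 6.7..15.7 mid 11.2 z 21.2
  row 282 238 251 x -37.4 y 8.7..17.8 mid 13.3 z 22.1
  row 285 234 248 x -40.3 y 10.8..20.6 mid 15.7 z 22.0
```

Request:
drive_tool([
  [2.6,-4.2,0,-0.091],
  [2.4,-4.3,0,-0.091],
  [2,-4.5,0,-0.091],
  [0,0,0,0],
  [0,0,0,0],
])

```text
time: 17.5
ee_pos: [522.7, -74.7, 82.2]
eef_rot: [-3.141, -0.0, 1.951]
force: [-0.4, 1.0, -0.4]
gripper_width: 30.5
finger_force: 21.6
```

Request:
drive_tool([
  [1.6,-4.7,0,-0.091],
  [1.2,-4.8,0,-0.091],
  [0.7,-4.9,0,-0.091],
  [0,0,0,0],
  [0,0,0,0],
])

```text
time: 18.0
ee_pos: [526.2, -89.0, 82.2]
eef_rot: [-3.141, -0.0, 1.678]
force: [0.1, 0.1, -0.5]
gripper_width: 31.0
finger_force: 21.6
```

```bash
python3 - <<'E'
from rel import *
from path import pose
d=get('wrist'); s=arm.sense(); print(s['ee_pos'],s['eef_rot'],s['force'],pose(115)); rel(d,s['ee_pos'],s['eef_rot'][2])
E
```

```text
[526.19686615 -88.99904269  82.23887198] [-3.14132355e+00 -1.42220688e-04  1.67797917e+00] [ 0.61025061 -0.129914   -0.45218532] [526.01423272 -89.09427422   1.67581818]
red [ 238  216   49   44 1751] ztop 33.1
  row 216 238 286 x 11.1 y -14.1..15.7 mid 0.8 z 23.9
  row 223 239 286 x 10.1 y -14.2..15.0 mid 0.4 z 33.5
  row 230 239 286 x 5.4 y -14.3..15.0 mid 0.4 z 33.8
  row 237 239 286 x 1.1 y -14.5..15.2 mid 0.4 z 33.6
  row 244 239 286 x -3.6 y -14.6..15.3 mid 0.4 z 33.3
  row 251 240 284 x -8.4 y -13.3..14.8 mid 0.8 z 33.3
  row 258 252 272 x -12.6 y -5.4..6.7 mid 0.7 z 33.8
brass [212 143  57  68 868] ztop 21.5
  row 154 212 224 x 49.1 y 23.0..29.8 mid 26.4 z 21.6
  row 165 222 237 x 42.6 y 15.6..24.7 mid 20.2 z 21.5
  row 176 234 248 x 35.7 y 9.2..17.7 mid 13.5 z 22.3
  row 187 245 257 x 28.9 y 3.8..11.0 mid 7.4 z 21.6
  row 198 252 263 x 21.9 y 0.1..6.9 mid 3.5 z 21.3
  row 209 257 268 x 14.4 y -3.1..4.0 mid 0.5 z 21.3
brass [244 264  21  22 230] ztop 21.5
  row 264 254 264 x -24.6 y -0.6..6.1 mid 2.7 z 33.1
  row 267 253 263 x -26.7 y -0.0..6.7 mid 3.3 z 20.6
  row 270 252 261 x -28.7 y 1.3..7.3 mid 4.3 z 21.2
  row 273 250 260 x -31.0 y 2.0..8.7 mid 5.4 z 21.0
  row 276 249 258 x -33.5 y 3.3..9.4 mid 6.4 z 22.5
  row 279 247 257 x -35.7 y 4.0..10.8 mid 7.4 z 21.5
  row 282 246 255 x -38.2 y 5.4..11.5 mid 8.4 z 22.8
  row 285 244 254 x -40.9 y 6.1..12.9 mid 9.5 z 20.8
brass [222 316  18  22 208] ztop 21.4
  row 316 230 239 x -66.1 y 16.9..23.4 mid 20.1 z 20.7
  row 319 228 237 x -68.7 y 18.2..24.9 mid 21.6 z 21.0
  row 322 227 236 x -71.4 y 19.1..25.7 mid 22.4 z 21.2
  row 325 225 235 x -73.8 y 19.8..27.3 mid 23.6 z 20.9
  row 328 224 233 x -77.0 y 21.5..28.1 mid 24.8 z 20.9
  row 331 223 232 x -78.9 y 22.2..28.8 mid 25.5 z 21.4
  row 334 222 230 x -81.6 y 23.7..29.5 mid 26.6 z 22.1
  row 337 226 229 x -83.3 y 24.3..26.4 mid 25.4 z 21.6
```

Request:
drive_tool([
  [1,-4.9,0,-0.091],
  [0.3,-4.9,0,-0.09],
  [0,-4.9,0,-0.075],
  [0,0,0,0],
  [0,0,0,0],
])

```text
time: 18.55
ee_pos: [527.6, -103.7, 82.3]
eef_rot: [-3.141, -0.0, 1.422]
force: [0.1, 0.5, -0.6]
gripper_width: 30.6
finger_force: 21.6
```

Request:
drive_tool([
  [-0.9,-4.9,0,-0.06],
  [-1.1,-4.8,0,-0.042],
  [-1.3,-4.8,0,-0.026],
  [0,0,0,0],
  [0,0,0,0],
])

```text
time: 19.05
ee_pos: [524.4, -118.4, 82.3]
eef_rot: [-3.141, -0.0, 1.292]
force: [-0.2, 1.3, -1.0]
gripper_width: 30.4
finger_force: 21.6
```

```bash
python3 - <<'E'
from rel import *
from path import pose
d=get('wrist'); s=arm.sense(); print(s['ee_pos'],s['eef_rot'],s['force'],pose(145)); rel(d,s['ee_pos'],s['eef_rot'][2])
cv2.imwrite('pics/c.png',d['color'])
E
```

```text
[ 524.40730026 -118.35211808   82.27653157] [-3.14152957e+00 -4.92363942e-05  1.29202810e+00] [-0.36415054  0.89497078 -0.31310353] [ 522.18977758 -118.42093287    1.28472264]
red [ 238  215   49   45 1749] ztop 33.1
  row 222 239 286 x 10.6 y -14.7..14.5 mid -0.1 z 33.6
  row 229 239 286 x 6.2 y -14.8..14.6 mid -0.1 z 34.2
  row 236 239 286 x 1.3 y -15.0..14.7 mid -0.1 z 33.7
  row 243 239 286 x -3.2 y -15.2..14.8 mid -0.2 z 33.7
  row 250 240 285 x -7.8 y -14.6..14.2 mid -0.2 z 33.5
  row 257 249 275 x -11.9 y -7.8..8.1 mid 0.2 z 33.4
brass [210 137  59  74 960] ztop 21.5
  row 149 213 232 x 51.9 y 17.9..28.9 mid 23.4 z 21.3
  row 161 231 245 x 44.8 y 10.3..18.5 mid 14.4 z 21.9
  row 173 242 254 x 37.6 y 5.0..12.2 mid 8.6 z 21.9
  row 185 250 261 x 30.0 y 0.8..7.5 mid 4.1 z 21.5
  row 197 256 265 x 22.4 y -1.7..3.9 mid 1.1 z 21.4
  row 209 258 268 x 14.5 y -3.6..2.7 mid -0.4 z 21.1
brass [258 264  11  22 225] ztop 21.6
  row 264 264 268 x -24.3 y -3.9..-1.1 mid -2.5 z 32.6
  row 267 259 268 x -26.4 y -3.9..2.1 mid -0.9 z 21.6
  row 270 259 268 x -29.2 y -3.9..2.1 mid -0.9 z 21.6
  row 273 259 268 x -31.3 y -3.9..2.2 mid -0.9 z 21.5
  row 276 258 268 x -33.6 y -3.9..2.8 mid -0.5 z 20.9
  row 279 258 268 x -36.0 y -4.0..2.9 mid -0.5 z 20.9
  row 282 258 268 x -38.5 y -4.0..2.9 mid -0.6 z 22.1
  row 285 258 267 x -40.7 y -3.3..2.9 mid -0.2 z 21.1
```

View pics/c.png

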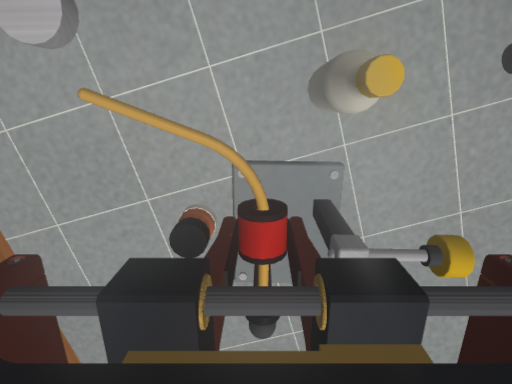

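The wrist view shows the red spool at (262,230) on the inner straight, the rod passing through to the stop at (262,325), and the pin withdrawn at (345,255), clear of the right finger.

Request:
drive_tool([
  [-0.9,-4.9,0,-0.006],
  [-1.3,-4.8,0,-0.006],
  [-1.4,-4.8,0,0],
  [0,0,0,0],
  [0,0,0,0],
])

```text
time: 19.6
ee_pos: [520.7, -133.2, 82.2]
eef_rot: [-3.141, -0.0, 1.278]
force: [0.2, 0.8, -1.3]
gripper_width: 30.3
finger_force: 21.6
```

Request:
drive_tool([
  [-1.4,-4.8,0,0],
  [-1.4,-4.8,0,0],
  [-1.4,-4.8,0,0],
  [0,0,0,0],
  [0,0,0,0],
])

```text
time: 20.1
ee_pos: [516.6, -147.6, 82.3]
eef_rot: [3.142, -0.0, 1.278]
force: [0.4, -0.4, -0.7]
gripper_width: 30.3
finger_force: 21.6
```

```bash
python3 - <<'E'
from rel import *
d=get('wrist'); s=arm.sense(); print(s['ee_pos'],s['eef_rot'],s['force']); rel(d,s['ee_pos'],s['eef_rot'][2])
E
```

```text
[ 516.60214631 -147.43196854   82.24979549] [-3.14154446e+00 -6.43831973e-05  1.27846022e+00] [ 0.56549027 -0.03723289 -0.9031262 ]
red [ 238  215   50   45 1752] ztop 33.2
  row 222 239 286 x 10.5 y -14.9..14.3 mid -0.3 z 33.6
  row 229 239 286 x 6.0 y -14.9..14.5 mid -0.2 z 33.7
  row 236 239 286 x 1.4 y -15.1..14.6 mid -0.3 z 33.9
  row 243 239 286 x -3.4 y -15.2..14.8 mid -0.2 z 33.6
  row 250 240 285 x -8.0 y -14.5..14.2 mid -0.2 z 33.2
  row 257 249 275 x -12.1 y -7.9..8.0 mid 0.1 z 33.6
brass [247 135  22  76 831] ztop 21.5
  row 135 247 258 x 59.8 y 2.5..8.9 mid 5.7 z 20.8
  row 147 252 263 x 53.1 y -0.4..6.0 mid 2.8 z 21.7
  row 159 256 266 x 45.9 y -2.2..3.7 mid 0.7 z 21.0
  row 171 257 267 x 38.6 y -2.9..3.1 mid 0.1 z 21.5
  row 183 257 267 x 31.2 y -2.9..3.2 mid 0.1 z 21.7
  row 195 258 267 x 23.7 y -2.9..2.6 mid -0.2 z 21.5
  row 207 257 268 x 15.8 y -3.7..3.3 mid -0.2 z 21.4
brass [258 264  10   7  60] ztop 21.7
  row 264 258 267 x -24.5 y -3.2..2.8 mid -0.2 z 32.8
  row 265 258 267 x -25.2 y -3.2..2.8 mid -0.2 z 21.1
  row 266 258 267 x -26.1 y -3.2..2.8 mid -0.2 z 21.7
  row 267 258 267 x -26.5 y -3.2..2.8 mid -0.2 z 21.3
  row 268 258 267 x -27.3 y -3.2..2.8 mid -0.2 z 21.3
  row 269 258 266 x -28.6 y -2.6..2.8 mid 0.1 z 21.6
  row 270 261 265 x -28.8 y -1.9..0.8 mid -0.6 z 21.7
```

Request:
drive_tool([
  [-1.2,-3.8,0,0],
  [-1.1,-3.8,0,0],
  [0,0,0,0],
  [0,0,0,0],
  [0,0,0,0],
])

```text
time: 20.65
ee_pos: [514.3, -155.0, 82.3]
eef_rot: [-3.142, -0.0, 1.279]
force: [0.4, 0.7, -0.1]
gripper_width: 30.5
finger_force: 21.6
```

Request:
drive_tool([
  [-0.3,-1,0,0],
  [-0.3,-1,0,0],
  [0,0,0,0],
  [0,0,0,0],
  [0,0,0,0],
])

```text
time: 21.15
ee_pos: [513.8, -157.0, 82.3]
eef_rot: [3.142, -0.0, 1.279]
force: [0.1, -0.0, -0.9]
gripper_width: 30.6
finger_force: 21.6
```

Request:
drive_tool([
  [-0.3,-1,0,0],
  [0,0,0,0],
  [0,0,0,0],
  [0,0,0,0],
  [0,0,0,0],
])

```text
time: 21.65
ee_pos: [513.4, -158.0, 82.3]
eef_rot: [-3.142, 0.0, 1.279]
force: [-0.1, 0.3, -0.2]
gripper_width: 31.0
finger_force: 21.6
```

Request:
drive_tool([
  [-0.3,-1,0,0],
  [0,0,0,0],
  [0,0,0,0],
  [0,0,0,0],
  [0,0,0,0],
])

```text
time: 22.15
ee_pos: [513.2, -158.9, 82.3]
eef_rot: [3.142, -0.0, 1.279]
force: [-0.1, 0.2, -0.7]
gripper_width: 30.5
finger_force: 21.7
```

Request:
drive_tool([
  [-0.2,-0.7,0,0],
  [0,0,0,0],
  [0,0,0,0],
  [0,0,0,0],
  [0,0,0,0],
])

```text
time: 22.65
ee_pos: [513.1, -159.0, 82.3]
eef_rot: [3.142, -0.001, 1.278]
force: [1.9, 5.0, 0.6]
gripper_width: 30.1
finger_force: 21.7
```

Request:
drive_tool([
  [-0.2,-0.7,0,0],
  [0,0,0,0],
  [0,0,0,0],
  [0,0,0,0],
  [0,0,0,0],
])

```text
time: 23.15
ee_pos: [513.1, -159.1, 82.3]
eef_rot: [3.142, -0.002, 1.278]
force: [2.4, 8.8, -0.1]
gripper_width: 30.6
finger_force: 21.8
```

Request:
drive_tool([
  [0.3,0.8,-1.5,0],
  [0,0,-1.5,0],
  [0,0,0,0],
  [0,0,0,0],
  [0,0,0,0],
])

```text
time: 23.65
ee_pos: [513.4, -159.1, 79.3]
eef_rot: [3.141, -0.001, 1.278]
force: [2.3, 5.1, 0.1]
gripper_width: 30.3
finger_force: 21.9
```

Request:
drive_tool([
  [0,0,0,0],
  [0,0,0,0],
  [0,0,0,0],
  [0,0,0,0],
  [0,0,0,0],
], gripper=90)

```text
time: 24.15
ee_pos: [512.9, -159.7, 79.2]
eef_rot: [-3.141, 0.0, 1.279]
force: [0.4, 0.5, -0.2]
gripper_width: 56.7
finger_force: 0.0
```

Request:
drive_tool([
  [0,0,0,0],
  [0,0,10,0],
  [0,0,25,0],
  [0,0,40,0],
  [0,0,40,0],
])

```text
time: 24.65
ee_pos: [512.6, -159.4, 195.8]
eef_rot: [-3.141, 0.0, 1.279]
force: [1.0, 0.4, 0.2]
gripper_width: 56.8
finger_force: 0.0
```

```bash
python3 - <<'E'
from h import *
d=get('wrist'); s=arm.sense(); print(s['time'],s['ee_pos'],s['eef_rot'],s['force'])
cv2.imwrite('pics/e.png',d['color'])
E
```

```text
24.7 [ 516.38885655 -160.66333566  202.64699267] [3.13221661e+00 3.02358350e-04 1.27890189e+00] [ 2.15268134 -0.25057229  4.49348803]
```

View pics/e.png

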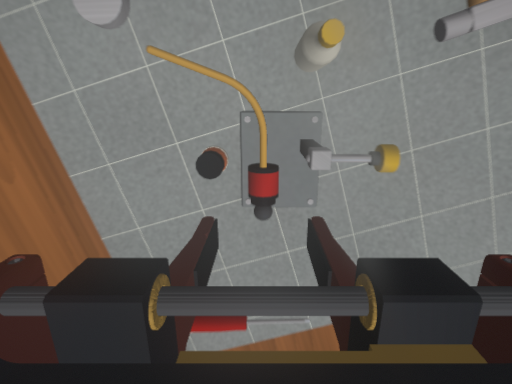

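The wrist view shows the spool at (264,181) on the rod against the black stop at (263,203), with the knob still out at (387,158).

Request:
drive_tool([
  [12.4,-1,0,-0.144],
  [12.4,-1,0,-0.144],
  [12.4,-1,0,-0.144],
  [12.4,-1,0,-0.144],
  [12.4,-1,0,-0.144],
])

```text
time: 25.2
ee_pos: [575.6, -164.6, 194.9]
eef_rot: [3.141, -0.0, 0.553]
force: [0.8, -0.3, -0.2]
gripper_width: 56.9
finger_force: 0.0
```

Request:
drive_tool([
  [12.4,-1,0,-0.144],
  [12.4,-1,0,-0.144],
  [12.4,-1,0,-0.144],
  [12.4,-1,0,-0.144],
  [12.4,-1,0,-0.144],
])

```text
time: 25.7
ee_pos: [637.5, -169.6, 194.8]
eef_rot: [3.142, -0.0, -0.167]
force: [0.5, 0.1, 0.3]
gripper_width: 56.9
finger_force: 0.0
```

Request:
drive_tool([
  [0,0,0,-0.145],
  [0,0,-20,0],
  [0,0,-20,0],
  [0,0,0,0],
  [0,0,0,0],
])

```text
time: 26.2
ee_pos: [637.0, -169.5, 154.7]
eef_rot: [3.142, 0.0, -0.306]
force: [-0.6, 0.2, -0.1]
gripper_width: 56.9
finger_force: 0.0
```

Request:
drive_tool([
  [0,0,-25,0],
  [0,0,-25,0],
  [0,0,-15,0],
  [0,0,-9,0],
  [0,0,0,0],
])

```text
time: 26.7
ee_pos: [636.8, -169.5, 79.8]
eef_rot: [3.142, 0.001, -0.306]
force: [0.9, 0.8, 0.3]
gripper_width: 56.8
finger_force: 0.0
```

Request:
drive_tool([
  [0,0,0,0],
  [0,0,0,0],
  [0,0,0,0],
  [0,0,0,0],
  [0,0,0,0],
], gripper=255, squeeze=25)

```text
time: 27.2
ee_pos: [637.4, -169.7, 80.9]
eef_rot: [3.142, -0.001, -0.306]
force: [-0.6, -0.3, 2.3]
gripper_width: 26.4
finger_force: 25.0
```

Request:
drive_tool([
  [-5.7,1.8,0,0],
  [-5.7,1.8,0,0],
  [-5.7,1.8,0,0],
  [0,0,0,0],
  [0,0,0,0],
])

```text
time: 27.7
ee_pos: [619.2, -164.2, 80.8]
eef_rot: [3.141, 0.001, -0.306]
force: [-1.0, -1.8, 7.6]
gripper_width: 26.7
finger_force: 25.2
```

Request:
drive_tool([
  [-5.7,1.8,0,0],
  [-5.7,1.8,0,0],
  [-3.8,1.2,0,0],
  [0,0,0,0],
  [0,0,0,0],
])

```text
time: 28.2
ee_pos: [604.2, -159.6, 80.7]
eef_rot: [3.141, 0.0, -0.306]
force: [0.3, -3.8, 7.2]
gripper_width: 26.7
finger_force: 25.2
```

Request:
drive_tool([
  [-1.9,0.6,0,0],
  [-1,0.3,0,0],
  [0,0,0,0],
  [0,0,0,0],
  [0,0,0,0],
])

```text
time: 28.7
ee_pos: [601.9, -158.9, 80.8]
eef_rot: [3.141, -0.001, -0.306]
force: [2.1, -4.3, 5.1]
gripper_width: 26.2
finger_force: 25.2
```

Request:
drive_tool([
  [-1,0.3,0,0],
  [-1,0.3,0,0],
  [0,0,0,0],
  [0,0,0,0],
  [0,0,0,0],
])

```text
time: 29.2
ee_pos: [601.0, -158.6, 80.9]
eef_rot: [3.141, -0.003, -0.306]
force: [5.1, -4.9, 2.4]
gripper_width: 26.4
finger_force: 25.0
```

Request:
drive_tool([
  [-1,0.3,0,0],
  [-1,0.3,0,0],
  [0,0,0,0],
  [0,0,0,0],
  [0,0,0,0],
])

```text
time: 29.7
ee_pos: [600.9, -158.6, 81.0]
eef_rot: [3.141, -0.007, -0.306]
force: [9.9, -6.8, -2.1]
gripper_width: 26.6
finger_force: 24.7
```

Request:
drive_tool([
  [-1,0.3,0,0],
  [-1,0.3,0,0],
  [0,0,0,0],
  [0,0,0,0],
  [0,0,0,0],
])

```text
time: 30.2
ee_pos: [600.9, -158.6, 81.1]
eef_rot: [3.141, -0.011, -0.306]
force: [17.1, -9.2, -7.7]
gripper_width: 26.3
finger_force: 24.4
```

Request:
drive_tool([
  [1.9,-0.6,0,0],
  [1,-0.3,0,0],
  [0,0,0,0],
  [0,0,0,0],
  [0,0,0,0],
])

```text
time: 30.7
ee_pos: [600.9, -158.6, 80.9]
eef_rot: [3.141, -0.005, -0.306]
force: [8.2, -5.7, 0.4]
gripper_width: 26.6
finger_force: 24.9
```

Request:
drive_tool([
  [0,0,0,0],
  [0,0,0,0],
  [0,0,0,0],
  [0,0,0,0],
  [0,0,15,0],
], gripper=90)

```text
time: 31.2
ee_pos: [596.7, -156.8, 93.7]
eef_rot: [3.142, 0.005, -0.306]
force: [-0.1, 0.3, 0.1]
gripper_width: 56.7
finger_force: 0.0
```

Request:
drive_tool([
  [0,0,30,0],
  [0,0,40,0],
  [-25,0,40,0],
  [-30,0,40,0],
  [-30,0,20,0],
])

```text
time: 31.7
ee_pos: [514.1, -157.8, 269.7]
eef_rot: [3.142, -0.005, -0.306]
force: [0.3, -0.1, 0.5]
gripper_width: 57.2
finger_force: 0.0
```

Request:
drive_tool([
  [-30,0,0,0],
  [0,0,0,0],
  [0,0,0,0],
  [0,0,0,0],
  [0,0,0,0],
])

```text
time: 32.2
ee_pos: [484.5, -157.6, 265.1]
eef_rot: [-3.142, 0.0, -0.306]
force: [-0.6, 0.8, -0.7]
gripper_width: 57.1
finger_force: 0.0
```

```bash
python3 - <<'E'
from h import *
import pickle
from kn import yellow
d=get('wrist'); s=arm.sense(); print(s['time'],s['ee_pos'],s['force']); pickle.dump(d,open('w9.pkl','wb')); print(yellow(d))
cv2.imwrite('pics/f.png',np.hstack([cv2.resize(d['color'][60:220,140:340],(500,400))]))
E
```

```text
32.25 [ 484.34990132 -157.52527485  264.93560381] [ 0.01795522 -1.633794    0.8436715 ]
{'n': np.int64(300), 'ztop': np.float64(113.92749785186552), 'topmean': array([ 601.1, -160.9,  112.1]), 'box': (np.int64(222), np.int64(244), np.int64(65), np.int64(78)), 'raymid': array([ 601.8, -161.3,  104. ])}
```

View pics/f.png

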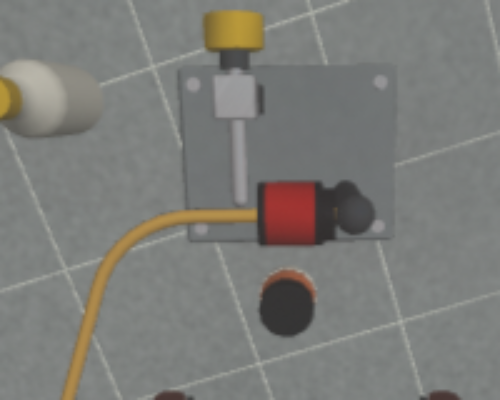

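The view shows the spool at (290,213) against the stop, with the pin at (240,195) across its way and the knob home at (235,30).

```bash
python3 -c "
from workcell import hand_in; print(hand_in())"
```

```text
the job is handed in; nothing more can be done
None
```

The red spool sits on the rod against the black stop, the yellow knob is pushed fully home with its pin across the spool's way, and the job is handed in after about 32 s, with no unintended contact seen.

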